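# Fit a front panel from the leaning pack to the instrument case

## Task

Take the top blue panel from the pack leaning on the grey stand and fit it as the front of the open instrument case: pressing only lightly on its face, slide it sideways along the ledge until it sticks out past the stand's open end by about 5 cm, pinch the part that sticks out, lift the panel away and lower it into the two black guides at the front of the case until it stands fully down on the case floor, then let go. Leave the other three panels in their pack and everything else on the bench where it is.

Things in the scene. Friction and masses are not known exactly. Their poses are not given: they have to be found in the camera images.
- stand: Grey sheet-steel stand, fixed to the bench, 147x110x100 mm; four blue panels lean on its sloping back. Origin on the bench below the middle of the back's length. x runs along the ledge: open end at x = -70 mm (back, ledge and foot all end there), end cheek at x = +74. The back rises 50 degrees from horizontal towards -y; the panels' faces look to +y and up.
- stand_corner (a point): Point at the stand's open end (stand x = -70, y = +28, z = 40 mm) where the ledge's top meets the sloping back; axes as the stand's. The panels' lower edges stand on the ledge, which is square to the slope and 23 mm deep. The back is 76 mm long up the slope: panels reach 14 mm past its upper edge.
- panel_a_center (a point): Centre of the top (outermost) panel, the one to fit: plain blue painted aluminium sheet, 140 long, 90 high, 4 mm thick, about 130 g, same on both sides; flush with the open end within 3 mm. x along its length (as the stand's x), y down the slope, z square to its face, out of the pack. Panels slide on one another easily (friction about 0.2); fingertips hold them better.
- panel_b_center (a point): Centre of the next panel, directly under the top one; same size, colour and axes; loose, stays in the pack.
- panel_c_center (a point): Centre of the third panel; same size and axes; loose, stays in the pack.
- panel_d_center (a point): Centre of the lowest panel, on the stand's back; same size and axes; loose, stays in the pack.
- case: Open-topped aluminium instrument case without its front panel, fixed to the bench, 126 deep, 153 wide, 98 mm high. Origin on the bench below its middle; x to its rear (open front looks to -x), y across, z up. Inside it is empty for x < +5 mm; behind that lie a circuit board (up to 20 mm high) and a transformer (up to 44 mm).
- case_slot (a point): Where the middle of the fitted panel's lower edge stands: on the case floor (case x = -50, y = 0, z = 8 mm); axes as the case's. Black upright guide at each side wall: groove 7 mm wide (x), bottoms at y = +-73.5 mm, rib faces at y = +-64; the upper 16 mm flare to about 18 mm wide at the mouth, 90 mm above this point. The panel drops in from above and ends level with the walls.
- mouse: Bystander: cream computer mouse, 104x60x35, on the mouse mat at the right (mm). Origin at its middle on the underside. Leave where it is.
- solder_spool: Bystander: blue reel of solder, 56 across, 32 high (mm). Origin at its middle on the underside. Leave where it is.
- circuit_board_1: Bystander: small green circuit board, 40x57x11, lying flat (mm). Origin at its middle on the underside. Leave where it is.
- circuit_board_2: Bystander: small green circuit board, 45x70x11, lying flat by the green cutting mat (mm). Origin at its middle on the underside. Leave where it is.
- flux_tin: Bystander: flat round white tin with a yellow top, 57 across, 21 high (mm). Origin at its middle on the underside. Leave where it is.
- calliper: Bystander: digital calliper with black body, 205 long, 14 high, lying flat (mm). Origin at its middle on the underside. Leave where it is.
- pliers: Bystander: flat-nose pliers with black grips, 119 long, 10 high, lying flat (mm). Origin at its middle on the underside. Leave where it is.
- marker: Bystander: red marker pen, 136 long, 15 high, lying flat (mm). Origin at its middle on the underside. Leave where it is.

How it is judged (in metres and radians):
On the way, in this order (a step that is already met when the one before it is completed fails the run):
1. the top panel, still leaning flat on the pack, overhangs the stand's open end by at least 35 mm while the panel under it has stayed (within 22 mm) (x of panel_a_center in the frame of stand between -0.08 and -0.035 m and angle between panel_a_center's own z axis and vertical between 0.77 and 0.98 rad and z of panel_a_center in the frame of stand between 0.0735 and 0.0935 m and x of panel_b_center in the frame of stand between -0.022 and 0.022 m and angle between panel_b_center's own z axis and vertical between 0.77 and 0.98 rad and z of panel_b_center in the frame of stand between 0.0729 and 0.0889 m), for 0.2 s.
2. the fingers hold the top panel up, its centre more than 130 mm above the bench (height (world z) of panel_a_center above 0.13 m and contact force between the fingers and panel_a above 1 N), for 0.1 s.
At the end, for the whole second after the job is handed in: The former top panel stands in the case guides, fully down (centre 49 to 56 mm above the case underside), long edge level within 0.04 rad, within 6 mm of the middle, at rest and released; the other three panels still lean in the stand within 22 mm of their places (x of panel_a_center in the frame of case between -0.0535 and -0.0465 m and y of panel_a_center in the frame of case between -0.006 and 0.006 m and z of panel_a_center in the frame of case between 0.049 and 0.056 m and angle between panel_a_center's own x axis and vertical between 1.53 and 1.611 rad and angle between panel_a_center's own z axis and vertical between 1.49 and 1.65 rad and linear speed of panel_a below 0.02 m/s and x of panel_b_center in the frame of stand between -0.022 and 0.022 m and angle between panel_b_center's own z axis and vertical between 0.77 and 0.98 rad and z of panel_b_center in the frame of stand between 0.0729 and 0.0889 m and x of panel_c_center in the frame of stand between -0.022 and 0.022 m and angle between panel_c_center's own z axis and vertical between 0.77 and 0.98 rad and z of panel_c_center in the frame of stand between 0.0703 and 0.0863 m and x of panel_d_center in the frame of stand between -0.022 and 0.022 m and angle between panel_d_center's own z axis and vertical between 0.77 and 0.98 rad and z of panel_d_center in the frame of stand between 0.0678 and 0.0838 m); the robot touches nothing.
It fails at once if the painted panels are pressed together hard (over 40 N) (contact force between panel_a and panel_b above 40 N).
It fails at once if a bystander is pushed more than 30 mm from its place (distance of any of mouse, solder_spool, circuit_board_1, circuit_board_2, flux_tin, calliper, pliers, marker from where it was at the start of the episode above 0.03 m).
It also fails if it takes over 58 s, if anything falls off the work surface, if the arm or the gripper's body presses on something with over 40 N, if the wrist force passes 120 N, or if a joint passes its speed limit or range.

## Robot

A 6-joint arm with a two-finger parallel gripper is mounted at the origin on a cart in front of the work surface, level with it; the furniture and walls round the work are solid. World frame = base frame: x ahead of the robot, y to its left, z up, the work surface at z = 0. Lengths are in mm, angles in rad, forces in N, time in s.
With the tool pointing down it reaches from about 300 to 775 mm from the base axis. Payload 14.6 kg.
Tool frame: the origin (TCP) lies on the centre line of the jaws, within the pads' length; the fingertips stand 8 mm ahead of it and the grasp point (between the pads) lies 11 mm behind it; z points along the fingers, y is the line along which they close (so a half turn about z gives the same grasp; the last joint's range is limited). The gripper opens to 94 mm and grips with 3 to 60 N. Pads are 16 mm wide; open, the fingers measure 119 mm over their backs; the gripper's body (75 mm by 177 mm) begins 78 mm behind the grasp point.
Start: joints at [1.066, 0.3, 1.521, -0, 1.321, -0.067], TCP at [233.168, 498.119, 213.446] pointing down, gripper open.
Joint ranges: [-3.03, 3.03], [-0.79, 2.21], [0.23, 2.52], [-1.04, 4.18], [0, 3.07], [-2.55, 2.55]. Speed limits (rad/s): [2.22, 2.22, 2.57, 3.14, 3.14, 3.14].

## Interface

Orientations are given as [roll, pitch, yaw] about the fixed x, y, z axes, in that order (R = Rz(yaw) Ry(pitch) Rx(roll)).
In Python, from workcell import r gives the robot as it stands. The module is installed in compiled form; this text tells all that it offers.
- The arm moves only by the shell command python3 -m crank 'ROWS'. ROWS is JSON, a list of rows, each an object of numbers: "rx", "ry", "rz": the turn, a rotation vector about the tool's x, y, z in rad; "x", "y", "z": the shift along the tool's x, y, z in mm; "gripper": the opening in per cent of the stroke, from 0 (shut) to 100 (fully open). In form: [{"rx": .., "ry": .., "rz": .., "x": .., "y": .., "z": .., "gripper": ..}, ...]. A call has 1 to 20 rows; each row shifts and turns the commanded pose from where the row before left it, along the tool's axes as they then stand; what a row does not reach is not made up. A row lasts 1/8 s, in which the tool goes at most 62.5 mm and 10.7 degrees, less where a joint would pass 70% of its speed; a pose out of reach is approached as far as the arm can. A call with a gripper value outside its range is refused whole. The fingers move at their own pace and stop on an object; the grip force is fixed at half the most. Time passes only in rows, so rows that do not move let the fingers close. It gives the time, the measured TCP pose, the force, the opening and the grip force at its end, in the units of the state.
- r.get_state(): the state, without advancing time (a new reading comes with each control period).
- r.snapshot(name): name is "scene" or "top" or "wrist"; returns a dict with "image" (400x640x3 uint8, red, green, blue), "fx", "fy", "cx", "cy" (pixels), "k1" (the pictures are not rectified: a ray, as slopes to the right and down, at radius r is drawn at 1 + k1 r^2 times it, then the intrinsics apply), "eye" and "attitude" of the camera in the world. Camera axes: x right, y down, z forward; pixel columns grow to the right and rows downward; lengths in mm; the calibration is good to about 2 mm. A picture is of the moment at which its call begins. There is no depth.
- r.job_done(): hands the job in; it is judged then, once.
Trained networks look in the newest picture that a camera, given by its name, has taken for a name from the list of things; names that differ only in an ending like _2 or _b are one class to them, and where a whole thing is asked for, a point or a joint stands for the part that bears it (a point fixed in the world has none). Each returns a list of dicts, best first, with "score" (0 to 1); they miss things now and then, are a little off and sometimes report something else, mostly with a low value. They report only what shows in the picture. A call takes as long as a camera call.
- r.find_in(label, camera): "extent" ([left, top, right, bottom] in pixels, round what is visible of it).
- r.regions_of(label, camera): "mask" (400x640 bool, what is visible of it) and "extent" ([left, top, right, bottom] in pixels, round what is visible of it).
The state is a dict: "time": time; "qpos": joint angles; "joint_vel": joint speeds; "joint_efforts": joint torques, N m; "tool_pos": TCP position; "eef_rot": TCP orientation; "contact_force": force on the tool from outside, world axes, zero at the start; "wrist_torque": the same for the moment, N m; "finger_gap": finger opening in mm; "grasp_force": force on a finger pad.
Only numpy, scipy, OpenCV 4.12 (cv2) and the standard library are available. Lean on these libraries where they do the work, as an engineer would, in place of code of your own. Each camera call takes 0.05 s, during which the arm holds its last target. There are 200 camera calls.

## Working session

There is one attempt and no reset: what is moved stays moved. The work goes in short steps, Python scripts to look and compute and a shell command to move; the robot and the scene stay as the last step left them, time stands still between calls to the robot, and variables do not carry over. Pictures are saved under pics/ and viewed, at most 10 in all, crops included, and the job is handed in when it is done.

```bash
mkdir -p pics; cat > h.py <<'E'
import numpy as np, cv2
from workcell import r
from scipy.spatial.transform import Rotation as R
def snap(c,fn=None):
    s=r.snapshot(c)
    if fn: cv2.imwrite('pics/'+fn,s['image'][:,:,::-1])
    return s
def att(s):
    a=np.array(s['attitude'],float)
    return a if a.shape==(3,3) else R.from_euler('xyz',a).as_matrix()
def proj(s,P):
    p=(np.atleast_2d(P)-np.array(s['eye']))@att(s)
    u=p[:,:2]/p[:,2:]; q=(u**2).sum(1,keepdims=True)
    return u*(1+s['k1']*q)*[s['fx'],s['fy']]+[s['cx'],s['cy']]
def ray(s,px):
    d=(np.atleast_2d(px).astype(float)-[s['cx'],s['cy']])/[s['fx'],s['fy']]; u=d.copy()
    for _ in range(20): u=d/(1+s['k1']*(u**2).sum(1,keepdims=True))
    v=np.c_[u,np.ones(len(u))]@att(s).T
    return v/np.linalg.norm(v,axis=1,keepdims=True)
def onz(s,px,z):
    v=ray(s,px); e=np.array(s['eye']); return e+v*((z-e[2])/v[:,2:])
E
python3 - <<'E'
from h import *
for c in ['scene','top','wrist']:
    s=snap(c,c+'0.png'); print(c,{k:(np.round(v,3).tolist()) for k,v in s.items() if k!='image'})
    for n in ['stand','case','panel_a_center']:
        for d in r.find_in(n,c)[:2]: print(n,d)
print(r.get_state())
E
```

```text
scene {'fx': 422.249, 'fy': 422.249, 'cx': 317.14, 'cy': 200.639, 'k1': -0.087, 'eye': [83.321, -740.786, 850.996], 'attitude': [-2.318, 0.013, -0.702]}
stand {'extent': [204.6, 149.4, 258.8, 199.0], 'score': 0.95}
case {'extent': [248.8, 188.3, 324.9, 266.6], 'score': 0.82}
top {'fx': 463.585, 'fy': 463.585, 'cx': 325.286, 'cy': 200.961, 'k1': 0.048, 'eye': [378.389, -101.203, 1357.774], 'attitude': [-2.978, 0.016, -1.59]}
stand {'extent': [200.6, 200.0, 248.2, 254.4], 'score': 0.93}
case {'extent': [301.9, 201.0, 364.5, 260.2], 'score': 0.88}
panel_a_center {'extent': [203.8, 198.2, 225.3, 252.1], 'score': 0.67}
wrist {'fx': 318.137, 'fy': 318.137, 'cx': 325.135, 'cy': 202.48, 'k1': -0.033, 'eye': [171.501, 526.314, 385.396], 'attitude': [2.902, -0.0, 1.133]}
{'time': 0.6, 'qpos': array([ 1.06639918e+00,  2.99914050e-01,  1.52104219e+00, -3.46210157e-06,
        1.32070025e+00, -6.65782790e-02]), 'joint_vel': array([ 0.00065303, -0.00087247,  0.0006623 , -0.00107921, -0.00101365,
        0.00049872]), 'joint_efforts': array([-1.34972848e-03, -5.31489730e+01, -3.52821279e+01,  7.07854237e-02,
        2.14771740e-02,  5.82891585e-05]), 'tool_pos': array([233.16017884, 498.10264625, 213.42000664]), 'eef_rot': array([-3.14152874e+00, -8.99860812e-07,  2.70377464e+00]), 'contact_force': array([-0.21850958, -0.13868654, -0.53404823]), 'wrist_torque': array([-0.0257007 , -0.00379564,  0.00301643]), 'grasp_force': 0.0, 'finger_gap': 93.82921300127006}
```

```bash
python3 - <<'E'
import cv2
a=cv2.imread('pics/top0.png')[180:280,180:380]; b=cv2.imread('pics/scene0.png')[130:280,190:340]
cv2.imwrite('pics/t0c.png',cv2.resize(a,(800,400),interpolation=cv2.INTER_CUBIC))
cv2.imwrite('pics/s0c.png',cv2.resize(b,(600,600),interpolation=cv2.INTER_CUBIC))
E
```

```text
(no output)
```

View pics/t0c.png

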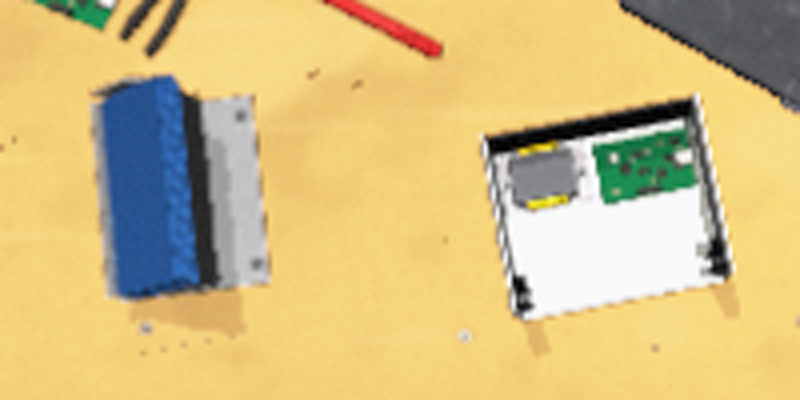

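View pics/s0c.png

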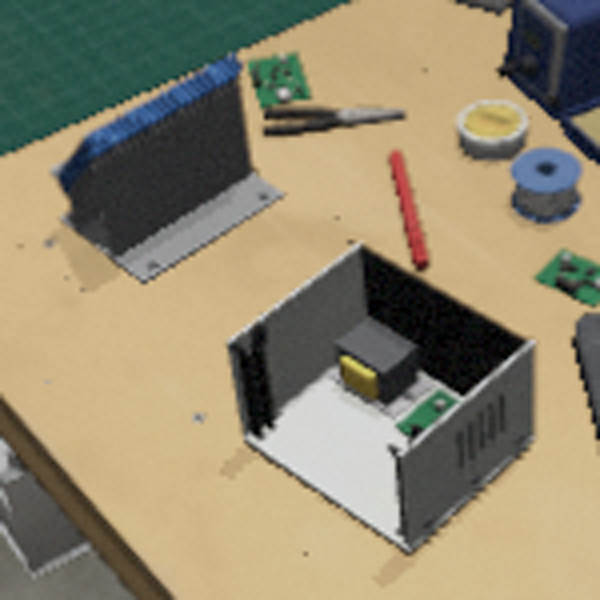

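View pics/top0.png

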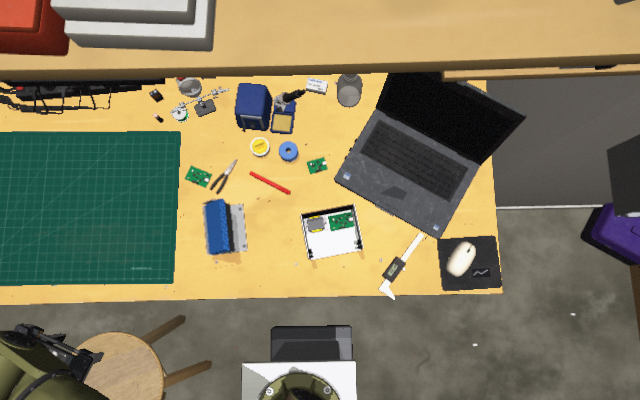

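```bash
cat >> h.py <<'E'
from scipy.optimize import least_squares
def fit(obs,x0):
    # obs: list of (cam, modelpts, pixels); pose x,y,yaw
    def W(p,M): c,s=np.cos(p[2]),np.sin(p[2]); M=np.asarray(M,float); return np.c_[p[0]+c*M[:,0]-s*M[:,1],p[1]+s*M[:,0]+c*M[:,1],M[:,2]]
    f=lambda p: np.concatenate([(proj(s,W(p,M))-px).ravel() for s,M,px in obs])
    o=least_squares(f,x0,loss='soft_l1',x_scale=[10,10,.1]); return o.x,f(o.x).reshape(-1,2)
E
python3 - <<'E'
from h import *
t=snap('top'); s=snap('scene')
T=lambda L:np.array(L)/4+180-.375
S=lambda L:np.array(L)/4+[190,130]-.375
# case: walls top corners (63 deep half, 76.5 wide half)
ct=[[63,76.5,98],[63,-76.5,98],[-63,-76.5,98]]
p,e=fit([(t,ct,T([[485,137],[697,97],[732,273]])),(s,[[63,76.5,98],[63,-76.5,98],[-63,76.5,98],[-63,-76.5,0]],S([[360,243],[535,343],[230,344],[410,550]]))],[400,-50,0.2])
print('case',p,e.round(1).tolist())
u=np.array([0,-.643,.766]);n=np.array([0,.766,.643]);c=np.array([0,28,40])
P=lambda x,a,b:(c+u*a+n*b+[x,0,0]).tolist()
# panel upper edges top view: a top outer edge corners; lower
M=[P(-70,90,0),P(-70,90,16),P(-70,0,16),P(70,0,16)]
p,e=fit([(t,M,T([[212,292],[190,292],[118,297],[103,95]])),(s,[P(-70,90,0),P(70,90,0)],S([[75,180],[242,78]]))],[380,180,0])
print('stand',p,e.round(1).tolist())
print(onz(t,T([[252,95],[270,282]]),2))
E
```

```text
case [ 5.03995114e+02 -1.00277536e+02  1.71688272e-01] [[-1.2, -0.2], [0.4, -0.8], [1.0, 0.4], [0.2, -0.6], [0.2, -0.4], [-1.5, -0.4], [-0.0, 2.5]]
stand [5.18061846e+02 2.06566352e+02 8.63851760e-02] [[-1.8, -0.3], [-1.7, 0.0], [1.3, 2.3], [1.9, 3.8], [3.6, -4.5], [0.5, -0.1]]
[[600.8728621  161.26565762   2.        ]
 [462.47457085 146.70811158   2.        ]]
```

```bash
python3 -m crank '[{"x":-45,"y":-15,"z":-5,"gripper":0},{"x":-46,"y":-15,"z":-5},{"x":-46,"y":-15,"z":-5},{"x":-46,"y":-16,"z":-5},{"x":-46,"y":-16,"z":-5},{"x":-46,"y":-16,"z":-5},{"rz":-0.14},{"rz":-0.13},{"rz":-0.13},{"rz":-0.14},{},{}]'; python3 - <<'E'
from h import *
s=snap('wrist','w1.png'); print(s['eye'],s['attitude'])
for n in ['stand','panel_a_center']:
    for d in r.find_in(n,'wrist')[:2]: print(n,d)
E
```

```text
[171.50220159 526.31560635 385.48221862] [ 2.90244753e+00 -2.65364229e-04  1.13294756e+00]invalid input at $[0]: expected keys rx, ry, rz, x, y, z, gripper
```

View pics/w1.png

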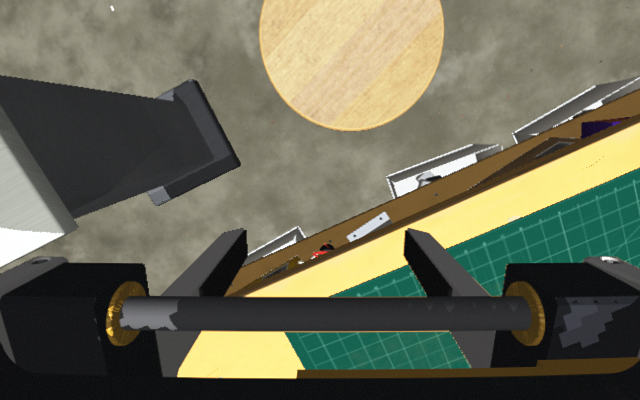

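```bash
python3 -m crank '[{"rx":0,"ry":0,"rz":0,"x":-48,"y":-24,"z":-3,"gripper":0},{"rx":0,"ry":0,"rz":0,"x":-48,"y":-24,"z":-3,"gripper":0},{"rx":0,"ry":0,"rz":0,"x":-48,"y":-24,"z":-3,"gripper":0},{"rx":0,"ry":0,"rz":0,"x":-48,"y":-24,"z":-3,"gripper":0},{"rx":0,"ry":0,"rz":0,"x":-48,"y":-24,"z":-3,"gripper":0},{"rx":0,"ry":0,"rz":0,"x":-48,"y":-24,"z":-3,"gripper":0},{"rx":0,"ry":0,"rz":0.185,"x":0,"y":0,"z":0,"gripper":0},{"rx":0,"ry":0,"rz":0.185,"x":0,"y":0,"z":0,"gripper":0},{"rx":0,"ry":0,"rz":0.185,"x":0,"y":0,"z":0,"gripper":0},{"rx":0,"ry":0,"rz":0.185,"x":0,"y":0,"z":0,"gripper":0},{"rx":0,"ry":0,"rz":0.185,"x":0,"y":0,"z":0,"gripper":0},{"rx":0,"ry":0,"rz":0.185,"x":0,"y":0,"z":0,"gripper":0},{"rx":0,"ry":0,"rz":0.185,"x":0,"y":0,"z":0,"gripper":0},{"rx":0,"ry":0,"rz":0.185,"x":0,"y":0,"z":0,"gripper":0},{"rx":0,"ry":0,"rz":0.185,"x":0,"y":0,"z":0,"gripper":0},{"rx":0,"ry":0,"rz":0.185,"x":0,"y":0,"z":0,"gripper":0},{"rx":0,"ry":0,"rz":0.185,"x":0,"y":0,"z":0,"gripper":0},{"rx":0,"ry":0,"rz":0.185,"x":0,"y":0,"z":0,"gripper":0},{"rx":0,"ry":0,"rz":0.185,"x":0,"y":0,"z":0,"gripper":0},{"rx":0,"ry":0,"rz":0.185,"x":0,"y":0,"z":0,"gripper":0}]'; python3 - <<'E'
from h import *
s=snap('wrist','w2.png'); print(s['eye'],s['attitude'],r.get_state()['qpos'])
for n in ['stand','panel_a_center']:
    for d in r.find_in(n,'wrist')[:2]: print(n,d)
E
```

```text
time: 3.35
tool_pos: [433.0, 245.6, 231.5]
eef_rot: [-3.142, -0.0, 0.108]
contact_force: [-0.3, 0.1, 0.8]
finger_gap: 0.0
grasp_force: 0.0
[501.41173237 252.12100383 403.52490557] [ 2.90189699e+00  4.63798163e-04 -1.46315549e+00] [4.42380803e-01 1.68537010e-01 1.64031342e+00 1.86496951e-05
 1.33266104e+00 1.91513613e+00]
stand {'extent': [319.2, 10.1, 415.6, 172.0], 'score': 0.7}
panel_a_center {'extent': [324.4, 11.2, 406.0, 180.0], 'score': 0.78}
```

View pics/w2.png

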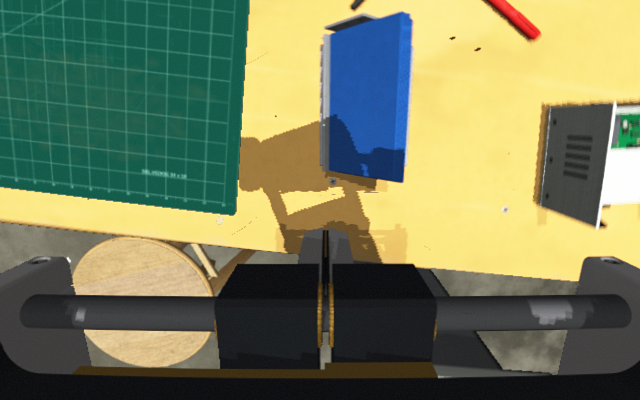

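```bash
python3 - <<'E'
import cv2
a=cv2.imread('pics/w2.png')[0:200,290:440]
cv2.imwrite('pics/w2c.png',cv2.resize(a,(450,600),interpolation=cv2.INTER_CUBIC))
E
```

```text
(no output)
```

View pics/w2c.png

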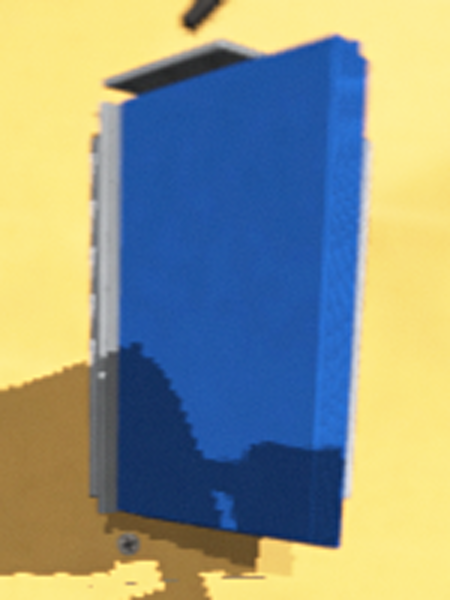

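```bash
cat >> h.py <<'E'
u=np.array([0,-.643,.766]);n=np.array([0,.766,.643]);c0=np.array([0,28,40])
P=lambda x,a,b:(c0+u*a+n*b+[x,0,0]).tolist()
E
python3 - <<'E'
from h import *
s=snap('wrist')
Q=lambda L:np.array(L)/3+[290,0]-.33
M=[P(-70,0,16),P(70,0,16),P(70,90,16),P(-70,90,16),P(-70,90,0),P(-70,0,23)]
px=Q([[118,512],[120,100],[332,38],[312,540],[341,546],[100,512]])
p,e=fit([(s,M,px)],[520,205,.1]); print(p,e.round(1).tolist())
# case from its left wall seen in w2: top corners, bottom
C=[[63,76.5,98],[-63,76.5,98],[-63,76.5,0],[63,76.5,0]]
E
```

```text
[5.26805299e+02 2.11482991e+02 1.12260906e-01] [[-0.7, -0.1], [-0.4, 1.0], [1.2, -1.1], [-0.8, 1.5], [0.3, -2.3], [0.5, 0.5]]
```

```bash
python3 -m crank '[{"rx":-0.174,"ry":0,"rz":0,"x":0,"y":0,"z":0,"gripper":0},{"rx":-0.174,"ry":0,"rz":0,"x":0,"y":0,"z":0,"gripper":0},{"rx":-0.174,"ry":0,"rz":0,"x":0,"y":0,"z":0,"gripper":0},{"rx":-0.174,"ry":0,"rz":0,"x":0,"y":0,"z":0,"gripper":0},{"rx":-0.174,"ry":0,"rz":0,"x":0,"y":0,"z":0,"gripper":0},{"rx":0,"ry":0,"rz":0,"x":28,"y":-23,"z":20,"gripper":0},{"rx":0,"ry":0,"rz":0,"x":27,"y":-23,"z":20,"gripper":0},{"rx":0,"ry":0,"rz":0,"x":27,"y":-23,"z":21,"gripper":0},{"rx":0,"ry":0,"rz":0,"x":27,"y":-22,"z":21,"gripper":0},{"rx":0,"ry":0,"rz":0,"x":0,"y":0,"z":0,"gripper":0}]'; python3 - <<'E'
from h import *
s=snap('wrist','w3.png'); st=r.get_state(); print(st['tool_pos'],st['eef_rot'],st['contact_force'],st['qpos'])
Rt=R.from_euler('xyz',st['eef_rot']).as_matrix(); Rs=R.from_euler('z',.1123).as_matrix()
print('tool in stand',(Rs.T@Rt).round(3).tolist(), Rs.T@(st['tool_pos']-[526.8,211.5,0]))
E
```

```text
time: 4.8
tool_pos: [541.8, 253.0, 106.2]
eef_rot: [2.269, 0.007, 0.115]
contact_force: [-0.1, -0.0, 0.3]
finger_gap: 0.3
grasp_force: 0.0
[541.51410615 253.62511112 108.07963613] [2.27057858 0.00394744 0.11492627] [ 0.06297877 -0.35148179  1.8471593 ] [ 0.66465206  0.80761215  1.22808685 -0.71096927  1.64129252  2.26925204]
tool in stand [[1.0, 0.005, -0.001], [0.003, -0.644, -0.765], [-0.004, 0.765, -0.644]] [ 19.34213467  40.21084099 108.07963613]
```

View pics/w3.png

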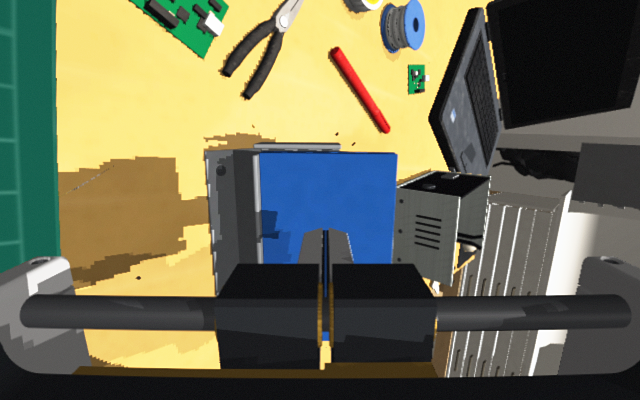

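```bash
python3 -m crank '[{"rx":0,"ry":0,"rz":0,"x":0,"y":0,"z":11,"gripper":0},{"rx":0,"ry":0,"rz":0,"x":0,"y":0,"z":10,"gripper":0},{"rx":0,"ry":0,"rz":0,"x":0,"y":0,"z":2,"gripper":0},{"rx":0,"ry":0,"rz":0,"x":0,"y":0,"z":0,"gripper":0}]'; python3 -m crank '[{"rx":0,"ry":0,"rz":0,"x":0,"y":0,"z":1.5,"gripper":0},{"rx":0,"ry":0,"rz":0,"x":0,"y":0,"z":0,"gripper":0}]';python3 -m crank '[{"rx":0,"ry":0,"rz":0,"x":0,"y":0,"z":1.5,"gripper":0},{"rx":0,"ry":0,"rz":0,"x":0,"y":0,"z":0,"gripper":0}]'
```

```text
time: 5.35
tool_pos: [543.7, 236.5, 94.5]
eef_rot: [2.272, -0.0, 0.114]
contact_force: [-0.5, 0.1, 0.6]
finger_gap: 0.8
grasp_force: 0.0
time: 5.6
tool_pos: [543.8, 235.5, 93.2]
eef_rot: [2.272, -0.0, 0.114]
contact_force: [-0.1, 0.2, -0.4]
finger_gap: 0.4
grasp_force: 0.0
time: 5.85
tool_pos: [543.9, 234.2, 92.2]
eef_rot: [2.272, 0.0, 0.114]
contact_force: [-0.4, 0.2, -0.3]
finger_gap: 0.5
grasp_force: 0.0
```

```bash
for i in 1; do python3 -m crank '[{"rx":0,"ry":0,"rz":0,"x":0,"y":0,"z":1.5,"gripper":0},{"rx":0,"ry":0,"rz":0,"x":0,"y":0,"z":0,"gripper":0}]' | grep force; done; python3 -m crank '[{"rx":0,"ry":0,"rz":0,"x":0,"y":0,"z":1,"gripper":0},{"rx":0,"ry":0,"rz":0,"x":0,"y":0,"z":0,"gripper":0}]' | grep force
```

```text
contact_force: [0.9, 0.7, 0.2]
grasp_force: 0.0
contact_force: [-0.0, -0.6, 0.0]
grasp_force: 0.0
```

```bash
python3 -m crank '[{"rx":0,"ry":0,"rz":0,"x":0,"y":0,"z":0.7,"gripper":0},{"rx":0,"ry":0,"rz":0,"x":0,"y":0,"z":0,"gripper":0}]' | egrep "force|pos"
```

```text
tool_pos: [544.3, 231.8, 90.2]
contact_force: [0.4, 0.6, -0.0]
grasp_force: 0.0
```

```bash
python3 -m crank '[{"rx":0,"ry":0,"rz":0,"x":0,"y":0,"z":0.7,"gripper":0},{"rx":0,"ry":0,"rz":0,"x":0,"y":0,"z":0,"gripper":0}]' | egrep "force|pos"; python3 -m crank '[{"rx":0,"ry":0,"rz":0,"x":0,"y":0,"z":0.7,"gripper":0},{"rx":0,"ry":0,"rz":0,"x":0,"y":0,"z":0,"gripper":0}]' | egrep "force|pos"
```

```text
tool_pos: [544.3, 231.8, 90.2]
contact_force: [-2.7, 4.6, 3.6]
grasp_force: 3.4
tool_pos: [544.4, 231.7, 90.2]
contact_force: [-3.3, 8.0, 7.2]
grasp_force: 5.8
```

```bash
python3 -m crank '[{"rx":0,"ry":0,"rz":0,"x":0,"y":0,"z":0.7,"gripper":0},{"rx":0,"ry":0,"rz":0,"x":0,"y":0,"z":0,"gripper":0}]' | egrep "force|pos|time"
```

```text
time: 7.35
tool_pos: [544.5, 231.7, 90.1]
contact_force: [-4.6, 12.5, 10.4]
grasp_force: 8.3
```

```bash
python3 -m crank '[{"rx":0,"ry":0,"rz":0,"x":-1.5,"y":0,"z":-0.5,"gripper":0},{"rx":0,"ry":0,"rz":0,"x":-2,"y":0,"z":0,"gripper":0},{"rx":0,"ry":0,"rz":0,"x":-3,"y":0,"z":0,"gripper":0},{"rx":0,"ry":0,"rz":0,"x":-3,"y":0,"z":0,"gripper":0},{"rx":0,"ry":0,"rz":0,"x":0,"y":0,"z":0,"gripper":0}]' | egrep "force|pos|time|rot"
```

```text
time: 7.98
tool_pos: [535.3, 230.7, 90.2]
eef_rot: [2.273, -0.002, 0.115]
contact_force: [-1.1, 9.4, 8.1]
grasp_force: 6.3
```

```bash
python3 -m crank '[{"rx":0,"ry":0,"rz":0,"x":-3,"y":0,"z":0,"gripper":0},{"rx":0,"ry":0,"rz":0,"x":-3,"y":0,"z":0,"gripper":0},{"rx":0,"ry":0,"rz":0,"x":-3,"y":0,"z":0,"gripper":0},{"rx":0,"ry":0,"rz":0,"x":-3,"y":0,"z":0,"gripper":0}]' | egrep "force|pos|time|rot"; python3 - <<'E'
from h import *
s=snap('wrist','w4.png')
cv2.imwrite('pics/w4c.png',cv2.resize(s['image'][120:320,180:420,::-1],(720,600),interpolation=cv2.INTER_CUBIC))
E
```

```text
time: 8.48
tool_pos: [523.6, 229.4, 90.2]
eef_rot: [2.273, -0.003, 0.116]
contact_force: [1.7, 10.3, 7.7]
grasp_force: 6.2
```

View pics/w4c.png

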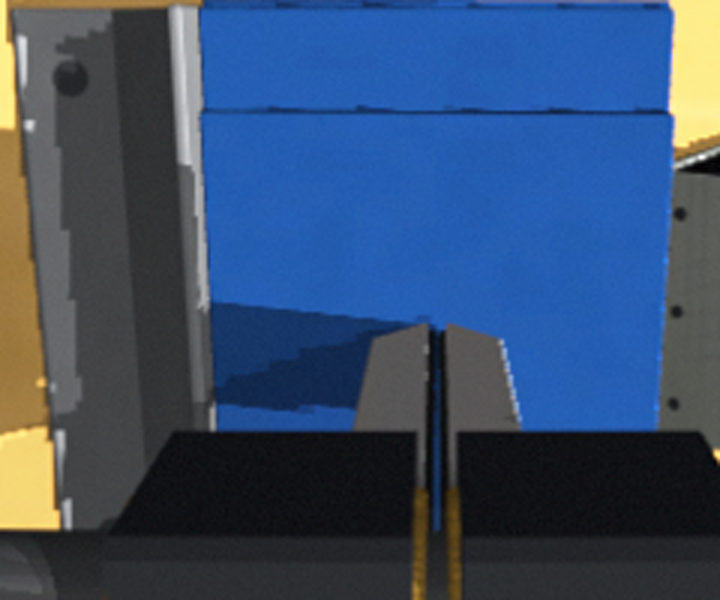

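```bash
python3 -m crank '[{"rx":0,"ry":0,"rz":0,"x":-4,"y":0,"z":0,"gripper":0},{"rx":0,"ry":0,"rz":0,"x":-4,"y":0,"z":0,"gripper":0},{"rx":0,"ry":0,"rz":0,"x":-4,"y":0,"z":0,"gripper":0},{"rx":0,"ry":0,"rz":0,"x":-3,"y":0,"z":0,"gripper":0}]' | egrep "force|pos|time|rot"
```

```text
time: 9.02
tool_pos: [508.8, 227.7, 90.2]
eef_rot: [2.273, -0.003, 0.116]
contact_force: [1.6, 10.8, 8.0]
grasp_force: 6.4
```

```bash
python3 -m crank '[{"rx":0,"ry":0,"rz":0,"x":-4,"y":0,"z":0,"gripper":0},{"rx":0,"ry":0,"rz":0,"x":-4,"y":0,"z":0,"gripper":0},{"rx":0,"ry":0,"rz":0,"x":-4,"y":0,"z":0,"gripper":0},{"rx":0,"ry":0,"rz":0,"x":-3,"y":0,"z":0,"gripper":0},{"rx":0,"ry":0,"rz":0,"x":0,"y":0,"z":0,"gripper":0}]' | egrep "force|pos|time|rot"
```

```text
time: 9.65
tool_pos: [493.6, 226.0, 90.2]
eef_rot: [2.273, -0.003, 0.115]
contact_force: [-1.6, 10.7, 8.7]
grasp_force: 7.1
```

```bash
python3 -m crank '[{"rx":0,"ry":0,"rz":0,"x":0,"y":0,"z":-10,"gripper":0},{"rx":0,"ry":0,"rz":0,"x":0,"y":0,"z":-35,"gripper":0},{"rx":0,"ry":0,"rz":0,"x":0,"y":0,"z":-35,"gripper":0},{"rx":0,"ry":0,"rz":0,"x":-32,"y":38,"z":-32,"gripper":50},{"rx":0,"ry":0,"rz":0,"x":-32,"y":38,"z":-32,"gripper":50},{"rx":0.175,"ry":0,"rz":0,"x":0,"y":0,"z":0,"gripper":50},{"rx":0.175,"ry":0,"rz":0,"x":0,"y":0,"z":0,"gripper":50},{"rx":0.175,"ry":0,"rz":0,"x":0,"y":0,"z":0,"gripper":50},{"rx":0.175,"ry":0,"rz":0,"x":0,"y":0,"z":0,"gripper":50},{"rx":0.175,"ry":0,"rz":0,"x":0,"y":0,"z":0,"gripper":50},{"rx":0.175,"ry":0,"rz":0,"x":0,"y":0,"z":0,"gripper":50},{"rx":0.175,"ry":0,"rz":0,"x":0,"y":0,"z":0,"gripper":50},{"rx":0.175,"ry":0,"rz":0,"x":0,"y":0,"z":0,"gripper":50},{"rx":0.17,"ry":0,"rz":0,"x":0,"y":0,"z":0,"gripper":50},{"rx":0,"ry":0,"rz":0,"x":0,"y":0,"z":0,"gripper":50}]'; cat > tool.py <<'E'
from h import *
st=r.get_state(); Rt=R.from_euler('xyz',st['eef_rot']).as_matrix(); Rs=R.from_euler('z',.1123).as_matrix()
print('tool in stand',(Rs.T@Rt).round(3).tolist()); p=Rs.T@(st['tool_pos']-[526.8,211.5,0]); print(p,'a,b',(p-c0)@u,(p-c0)@n)
g=np.array(P(-96,129,14)); print('to pre, tool axes',(Rt.T@Rs@(g-p)).round(1), 'q',st['qpos'].round(2))
Rg=Rs@np.array([[1,0,0],u*0-n,-u]).T; print('rotvec needed',R.from_matrix(Rt.T@Rg).as_rotvec().round(3))
E
python3 tool.py
```

```text
time: 11.52
tool_pos: [422.8, 276.9, 239.2]
eef_rot: [-2.442, 0.003, 0.111]
contact_force: [0.1, 0.1, -0.4]
finger_gap: 46.7
grasp_force: 0.0
tool in stand [[1.0, -0.002, -0.001], [-0.001, -0.765, 0.644], [-0.003, -0.644, -0.765]]
[-96.01091051  76.61048    239.15099989] a,b 121.29312727393184 165.28972060618645
to pre, tool axes [  0.4 151.3  -7.9] q [0.16 0.12 1.82 0.74 1.26 1.36]
rotvec needed [-0.001  0.001 -0.002]
```

```bash
python3 -m crank '[{"rx":0,"ry":0,"rz":0,"x":0,"y":50,"z":-8,"gripper":50},{"rx":0,"ry":0,"rz":0,"x":0,"y":50,"z":0,"gripper":50},{"rx":0,"ry":0,"rz":0,"x":0,"y":51,"z":0,"gripper":50},{"rx":0,"ry":0,"rz":0,"x":0,"y":0,"z":0,"gripper":50}]'; python3 tool.py; python3 - <<'E'
from h import *
s=snap('wrist','w5.png')
# check: predicted upper edge of panel a
Rs=R.from_euler('z',.1123).as_matrix()
for x,b in [(-121,16),(-121,12),(-70,16),(-70,12),(-70,0),(19,16),(19,12),(70,12),(70,0)]:
    print(x,b,proj(s,Rs@np.array(P(x,90,b))+[526.8,211.5,0]).round(0))
E
```

```text
time: 12.02
tool_pos: [436.3, 157.0, 147.4]
eef_rot: [-2.445, 0.004, 0.113]
contact_force: [-0.1, 0.1, 0.1]
finger_gap: 47.4
grasp_force: 0.0
tool in stand [[1.0, -0.002, -0.004], [0.001, -0.767, 0.642], [-0.004, -0.642, -0.767]]
[-96.08433306 -43.98873484 147.44668024] a,b 128.5929135654197 13.944844510085327
to pre, tool axes [ 0.1 -0.1 -0.4] q [-0.1   0.25  1.91  0.72  1.26  1.03]
rotvec needed [ 0.002  0.004 -0.002]
-121 16 [[322. 260.]]
-121 12 [[328. 259.]]
-70 16 [[322. 190.]]
-70 12 [[328. 190.]]
-70 0 [[346. 190.]]
19 16 [[321.  47.]]
19 12 [[328.  47.]]
70 12 [[328. -46.]]
70 0 [[348. -46.]]
```

View pics/w5.png

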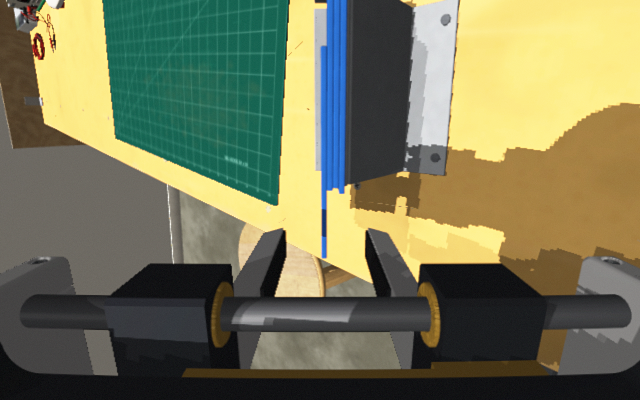

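```bash
python3 -m crank '[{"rx":0,"ry":0,"rz":0,"x":0,"y":-0.5,"z":30,"gripper":50},{"rx":0,"ry":0,"rz":0,"x":0,"y":-0.5,"z":30,"gripper":50},{"rx":0,"ry":0,"rz":0,"x":0,"y":0,"z":10,"gripper":50},{"rx":0,"ry":0,"rz":0,"x":0,"y":0,"z":0,"gripper":40}]'; python3 -m crank '[{"rx":0,"ry":0,"rz":0,"x":0,"y":0,"z":0,"gripper":0},{"rx":0,"ry":0,"rz":0,"x":0,"y":0,"z":0,"gripper":0},{"rx":0,"ry":0,"rz":0,"x":0,"y":0,"z":0,"gripper":0},{"rx":0,"ry":0,"rz":0,"x":0,"y":0,"z":0,"gripper":0}]'
```

```text
time: 12.58
tool_pos: [431.2, 204.6, 96.7]
eef_rot: [-2.442, -0.0, 0.116]
contact_force: [-0.6, 0.2, -1.2]
finger_gap: 39.9
grasp_force: 0.0
time: 13.08
tool_pos: [431.3, 203.6, 96.2]
eef_rot: [-2.442, -0.0, 0.113]
contact_force: [0.2, -1.4, 0.9]
finger_gap: 3.8
grasp_force: 30.0
```

```bash
python3 -m crank '[{"rx":0,"ry":0,"rz":0,"x":0,"y":-2,"z":-2,"gripper":0},{"rx":0,"ry":0,"rz":0,"x":0,"y":-4,"z":-4,"gripper":0},{"rx":0,"ry":0,"rz":0,"x":0,"y":-8,"z":-8,"gripper":0},{"rx":0,"ry":0,"rz":0,"x":0,"y":-8,"z":-15,"gripper":0},{"rx":0,"ry":0,"rz":0,"x":0,"y":-5,"z":-25,"gripper":0},{"rx":0,"ry":0,"rz":0,"x":0,"y":0,"z":-30,"gripper":0},{"rx":0,"ry":0,"rz":0,"x":0,"y":0,"z":-30,"gripper":0},{"rx":0,"ry":0,"rz":0,"x":0,"y":0,"z":-30,"gripper":0},{"rx":0,"ry":0,"rz":0,"x":0,"y":0,"z":-20,"gripper":0},{"rx":0,"ry":0,"rz":0,"x":0,"y":0,"z":-10,"gripper":0},{"rx":0,"ry":0,"rz":0,"x":0,"y":0,"z":0,"gripper":0}]'; python3 tool.py
```

```text
time: 14.45
tool_pos: [441.6, 112.8, 247.0]
eef_rot: [-2.442, -0.001, 0.113]
contact_force: [1.3, 0.8, -2.2]
finger_gap: 3.8
grasp_force: 30.0
tool in stand [[1.0, 0.001, -0.0], [0.001, -0.765, 0.644], [0.001, -0.644, -0.765]]
[-95.6964694  -88.52010588 246.96269092] a,b 233.455849324447 43.82260915799711
to pre, tool axes [ -0.3  29.9 104.4] q [-0.2   0.13  1.79  0.66  1.49  1.11]
rotvec needed [-0.001  0.     0.001]
```

```bash
python3 -m crank '[{"rx":-0.174,"ry":0,"rz":0,"x":0,"y":0,"z":0,"gripper":0},{"rx":-0.174,"ry":0,"rz":0,"x":0,"y":0,"z":0,"gripper":0},{"rx":-0.174,"ry":0,"rz":0,"x":0,"y":0,"z":0,"gripper":0},{"rx":-0.176,"ry":0,"rz":0,"x":0,"y":0,"z":0,"gripper":0},{"rx":0,"ry":0,"rz":-0.163,"x":0,"y":0,"z":0,"gripper":0},{"rx":0,"ry":0,"rz":-0.163,"x":0,"y":0,"z":0,"gripper":0},{"rx":0,"ry":0,"rz":-0.163,"x":0,"y":0,"z":0,"gripper":0},{"rx":0,"ry":0,"rz":-0.163,"x":0,"y":0,"z":0,"gripper":0},{"rx":0,"ry":0,"rz":-0.163,"x":0,"y":0,"z":0,"gripper":0},{"rx":0,"ry":0,"rz":-0.163,"x":0,"y":0,"z":0,"gripper":0},{"rx":0,"ry":0,"rz":-0.163,"x":0,"y":0,"z":0,"gripper":0},{"rx":0,"ry":0,"rz":-0.163,"x":0,"y":0,"z":0,"gripper":0},{"rx":0,"ry":0,"rz":-0.163,"x":0,"y":0,"z":0,"gripper":0},{"rx":0,"ry":0,"rz":-0.163,"x":0,"y":0,"z":0,"gripper":0},{"rx":0,"ry":0,"rz":0,"x":-50,"y":-5,"z":0,"gripper":0},{"rx":0,"ry":0,"rz":0,"x":-54,"y":-5,"z":0,"gripper":0},{"rx":0,"ry":0,"rz":0,"x":-54,"y":-5,"z":0,"gripper":0},{"rx":0,"ry":0,"rz":0,"x":-54,"y":-5,"z":0,"gripper":0},{"rx":0,"ry":0,"rz":0,"x":-54,"y":-5,"z":0,"gripper":0},{"rx":0,"ry":0,"rz":0,"x":0,"y":0,"z":0,"gripper":0}]'; python3 - <<'E'
from h import *
st=r.get_state(); print(st['tool_pos'],st['eef_rot'],st['qpos'].round(2),st['contact_force'])
s=snap('wrist','w6.png'); t=snap('scene','s6.png'); p=snap('top','t6.png')
E
```

```text
time: 16.95
tool_pos: [462.4, -155.5, 244.9]
eef_rot: [-3.14, -0.003, 1.741]
contact_force: [-0.3, 0.3, -1.4]
finger_gap: 3.8
grasp_force: 30.0
[ 462.39683344 -155.45695719  244.94655764] [-3.14034766e+00 -2.87731709e-03  1.74056452e+00] [-0.4   0.14  1.64  0.    1.36 -0.57] [-0.28606511  0.2617001  -1.35313908]
```

View pics/w6.png

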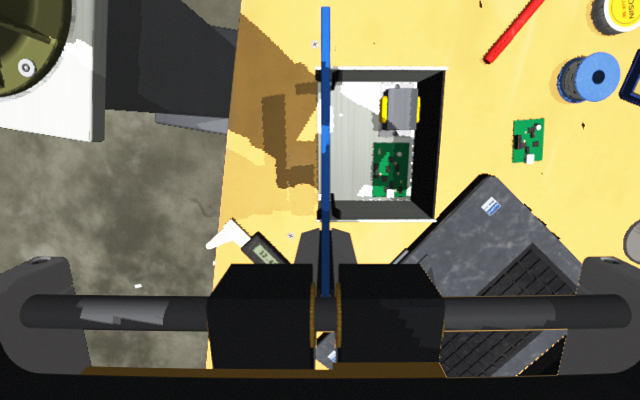

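```bash
python3 - <<'E'
from h import *
s=snap('wrist'); im=s['image']; g=cv2.cvtColor(im,cv2.COLOR_RGB2GRAY)
for d in r.regions_of('case','wrist')[:1]:
    print(d['score'],np.round(d['extent'],1)); m=d['mask'].astype(np.uint8)
    cn=max(cv2.findContours(m,0,2)[0],key=cv2.contourArea); print(cv2.approxPolyDP(cv2.convexHull(cn),3,True)[:,0].tolist())
c=np.array([[319,69],[447,68],[437,220],[317,220]],np.float32).reshape(-1,1,2)
cs=cv2.cornerSubPix(g,c.copy(),(5,5),(-1,-1),(3,50,.01))[:,0]; print('corners',cs.round(1).tolist())
st=r.get_state(); tp=st['tool_pos']; Rt=R.from_euler('xyz',st['eef_rot']).as_matrix()
b=(im[:,:,2].astype(int)-im[:,:,0]>60)
for y in [10,20,40,60,100,150,200,230,260]:
    x=np.where(b[y,300:350])[0]+300; print(y,x.min() if len(x) else None,x.max() if len(x) else None)
print('top row',np.where(b[:,322:328].any(1))[0][:3])
M=[(115,-2,-31),(115,2,-31),(115,0,59),(0,-2,-31),(0,2,-31),(20,-2,-31),(20,2,-31)]
print('pred',proj(s,np.array(M)@Rt.T+tp).round(1).tolist())
Mc=[[-63,76.5,98],[63,76.5,98],[63,-76.5,98],[-63,-76.5,98]]
for q in (c[:,0],cs):
    p,e=fit([(s,Mc,q)],[504,-100,.17]); print(p,e.round(1).tolist())
E
```

```text
0.59 [315.6  68.6 446.  223.6]
[[445, 71], [432, 223], [332, 223], [331, 71]]
corners [[319.70001220703125, 72.80000305175781], [447.0, 68.0], [433.70001220703125, 223.5], [317.8999938964844, 221.8000030517578]]
10 321 329
20 321 329
40 321 329
60 322 329
100 322 328
150 321 328
200 322 329
230 323 327
260 322 328
top row [7 8 9]
pred [[319.8, 3.2], [329.8, 3.2], [325.0, 52.8], [321.0, 269.3], [329.3, 269.3], [320.8, 229.7], [329.4, 229.7]]
[ 5.08528371e+02 -9.85716102e+01  1.77863642e-01] [[-3.3, -1.8], [1.7, -0.7], [-0.1, 2.1], [0.3, 2.7]]
[ 5.08372134e+02 -9.99047340e+01  1.79038108e-01] [[-4.5, -4.0], [1.1, 0.7], [2.8, -0.2], [-0.9, 2.1]]
```

```bash
python3 - <<'E'
from h import *
im=cv2.imread('pics/w6.png')[:,:,::-1]; g=im.sum(2)//3
for c in (350,400,430): print('col',c,'r60-80',g[60:80,c].tolist(),'r208-230',g[208:230,c].tolist())
for y in (80,140,200): print('row',y,'c425-452',g[y,425:452].tolist(),'c310-324',g[y,310:324].tolist(),'c328-340',g[y,328:340].tolist())
for y in list(range(66,84,2))+list(range(190,224,2)): print(y,'c312-345',g[y,312:345].tolist())
E
```

```text
col 350 r60-80 [208, 209, 209, 209, 209, 211, 233, 255, 255, 219, 87, 69, 70, 75, 73, 73, 74, 71, 74, 73] r208-230 [75, 73, 75, 76, 73, 77, 75, 77, 76, 73, 72, 104, 198, 182, 202, 210, 212, 210, 211, 212, 212, 211]
col 400 r60-80 [208, 208, 209, 209, 208, 210, 230, 255, 255, 216, 87, 72, 74, 77, 75, 77, 76, 74, 76, 76] r208-230 [77, 79, 80, 77, 78, 73, 77, 79, 76, 73, 82, 186, 255, 255, 221, 212, 215, 215, 214, 216, 215, 214]
col 430 r60-80 [208, 208, 209, 209, 208, 211, 240, 254, 255, 237, 119, 72, 73, 76, 77, 73, 38, 13, 9, 8] r208-230 [6, 8, 4, 9, 6, 7, 8, 7, 16, 35, 85, 206, 255, 255, 221, 209, 143, 43, 6, 7, 10, 13]
row 80 c425-452 [7, 9, 11, 7, 5, 11, 11, 6, 10, 8, 10, 10, 8, 11, 8, 10, 7, 32, 48, 83, 186, 211, 211, 207, 207, 207, 207] c310-324 [119, 118, 115, 115, 112, 93, 66, 40, 19, 20, 22, 47, 67, 74] c328-340 [71, 64, 54, 38, 12, 6, 11, 9, 10, 18, 23, 29]
row 140 c425-452 [7, 11, 7, 8, 9, 7, 9, 7, 10, 8, 8, 10, 12, 37, 48, 105, 213, 212, 208, 209, 208, 209, 210, 210, 210, 209, 208] c310-324 [201, 212, 214, 197, 131, 118, 108, 106, 164, 203, 187, 143, 133, 140] c328-340 [13
[... 3705 characters left out ...]
50, 65, 57, 18, 10, 10, 7, 9, 9, 15, 20, 40, 62, 76, 76, 74]
216 c312-345 [211, 211, 210, 208, 166, 42, 3, 10, 9, 29, 44, 48, 47, 49, 48, 49, 49, 50, 64, 71, 65, 45, 22, 11, 9, 9, 13, 20, 40, 66, 73, 72, 74]
218 c312-345 [210, 209, 211, 206, 159, 41, 13, 16, 24, 38, 47, 48, 48, 46, 48, 49, 47, 50, 63, 69, 70, 70, 68, 62, 40, 25, 21, 23, 39, 64, 72, 73, 70]
220 c312-345 [210, 210, 210, 209, 235, 255, 242, 209, 131, 84, 52, 43, 47, 50, 47, 48, 49, 74, 115, 135, 132, 131, 133, 135, 137, 164, 196, 200, 200, 200, 199, 201, 200]
222 c312-345 [211, 211, 212, 211, 212, 213, 210, 207, 190, 137, 59, 46, 47, 47, 48, 46, 54, 111, 176, 195, 194, 194, 195, 194, 196, 196, 198, 198, 197, 199, 196, 199, 196]
```

```bash
python3 - <<'E'
from h import *
s=snap('wrist'); st=r.get_state(); tp=st['tool_pos']; Rt=R.from_euler('xyz',st['eef_rot']).as_matrix()
Mc=[[-63,76.5,98],[63,76.5,98],[63,-76.5,98],[-63,-76.5,98]]
q=np.array([[314.5,65.8],[446.2,65.8],[433.3,222],[315.9,222]])-0.0
p,e=fit([(s,Mc,q)],[504,-100,.17]); print(p,e.round(1).tolist())
Rc=R.from_euler('z',p[2]).as_matrix()
W=lambda M:np.atleast_2d(M)@Rc.T+[p[0],p[1],0]
print('guides mouth pred L',proj(s,W([[-59,73.5,98],[-41,73.5,98],[-59,64,98],[-41,64,98]])).round(1).tolist())
print('guides mouth pred R',proj(s,W([[-59,-73.5,98],[-41,-73.5,98],[-59,-64,98],[-41,-64,98]])).round(1).tolist())
# panel from image: top edge line cols at z=tp+31 -> world; far end row 7
mid=lambda a,b,y:[(a+b)/2,y]
pts=onz(s,[[325,7],[325,20],[325,100],[325.2,200],[325,260]],tp[2]+31)
pc=(pts-[p[0],p[1],0])@Rc; print('panel top edge in case',pc.round(1).tolist())
print('TCP in case',(tp-[p[0],p[1],0])@Rc,'tool in case',(Rc.T@Rt).round(3).tolist())
E
```

```text
[ 5.06506047e+02 -9.77972641e+01  1.75270387e-01] [[-0.7, 0.2], [0.6, 0.8], [1.3, -0.6], [-0.9, -0.5]]
guides mouth pred L [[318.0, 69.4], [337.1, 69.4], [318.1, 80.0], [337.0, 80.0]]
guides mouth pred R [[318.8, 218.8], [336.0, 218.8], [318.8, 210.0], [336.1, 210.0]]
panel top edge in case [[-52.3, 68.1, 277.0], [-52.3, 63.3, 277.0], [-52.3, 32.1, 277.0], [-52.3, -11.5, 277.0], [-52.4, -41.0, 277.0]]
TCP in case [-52.50831347 -45.9159271  245.97337513] tool in case [[0.001, 1.0, 0.0], [1.0, -0.001, 0.002], [0.002, 0.0, -1.0]]
```

```bash
python3 - <<'E'
from h import *
st=r.get_state(); tp=st['tool_pos']; Rt=R.from_euler('xyz',st['eef_rot']).as_matrix()
s=snap('scene'); im=s['image'].astype(int)
def corners(o,dz,a):
    M=np.array([[-70,0,-45],[70,0,-45],[70,0,45],[-70,0,45]],float); c,n_=np.cos(a),np.sin(a)
    # rotate about tool y at grip; a>0: far end lower (tool z down)
    M=M+[o,0,14+dz]; x=M[:,0]*c-M[:,2]*n_; z=M[:,0]*n_+M[:,2]*c
    return np.c_[x,M[:,1],z]@Rt.T+tp
pr=proj(s,corners(45,0,0)); print('pred',pr.round(1).tolist())
b=((im[:,:,2]-im[:,:,0]>50)).astype(np.uint8)
x0,y0=(pr.min(0)-15).astype(int); x1,y1=(pr.max(0)+15).astype(int)
w=np.zeros_like(b); w[y0:y1,x0:x1]=b[y0:y1,x0:x1]
n_,l,stt,_=cv2.connectedComponentsWithStats(w); k=1+stt[1:,4].argmax(); print(stt[1:].tolist())
w=(l==k)
# top edge & bottom edge per column
xs=np.arange(x0,x1)
for x in xs[::3]:
    y=np.where(w[:,x])[0]
    if len(y): print(x,y.min(),y.max())
for d in r.find_in('panel_a_center','scene')[:2]: print(d)
cv2.imwrite('pics/s6c.png',cv2.resize(s['image'][y0:y1,x0:x1,::-1],None,fx=5,fy=5))
E
```

```text
pred [[286.8, 182.2], [241.6, 157.0], [246.5, 187.0], [289.2, 212.7]]
[[244, 147, 1, 1, 1], [226, 156, 5, 6, 20]]
226 158 161
229 156 159
{'extent': [246.0, 170.0, 289.4, 209.5], 'score': 0.57}
```

```bash
python3 - <<'E'
from h import *
s=snap('scene'); im=s['image'].astype(int)
for d in r.regions_of('panel_a_center','scene')[:3]:
    m=d['mask']; print(d['score'],d['extent'],m.sum())
    for x in range(238,294,5):
        y=np.where(m[:,x])[0]; print(x,(y.min(),y.max()) if len(y) else None,end=' ')
    print()
for x in (245,250,260,270,280,285): print(x,[tuple(v) for v in im[150:222:3,x].tolist()])
E
```

```text
0.71 [245.6, 173.5, 287.9, 212.1] 787
238 None 243 None 248 (np.int64(176), np.int64(188)) 253 (np.int64(179), np.int64(191)) 258 (np.int64(181), np.int64(194)) 263 (np.int64(172), np.int64(197)) 268 (np.int64(174), np.int64(200)) 273 (np.int64(191), np.int64(203)) 278 (np.int64(194), np.int64(206)) 283 (np.int64(181), np.int64(209)) 288 (np.int64(202), np.int64(209)) 293 None 
0.49 [319.3, 165.1, 333.5, 184.5] 288
238 None 243 None 248 None 253 None 258 None 263 None 268 None 273 None 278 None 283 None 288 None 293 None 
245 [(59, 58, 63), (25, 29, 26), (25, 22, 25), (61, 62, 67), (40, 43, 44), (35, 35, 36), (81, 81, 80), (80, 79, 77), (53, 60, 70), (20, 36, 59), (25, 38, 61), (25, 38, 61), (96, 103, 114), (208, 184, 136), (216, 189, 142), (218, 192, 144), (221, 196, 149), (222, 197, 149), (223, 197, 149), (224, 198, 151), (224, 197, 148), (225, 199, 152), (222, 197, 149), (226, 200, 152)]
250 [(53, 55, 59), (23, 23, 25), (26, 23, 28), (55, 57, 62), (56, 58, 62), (38, 38, 44), (29, 33, 33), (82, 80, 81), (81, 79, 78), (46, 49, 58), (6, 30, 52), (20, 38, 54), (26, 38, 56), (21, 34, 5
[... 879 characters left out ...]
, (19, 20, 21), (22, 22, 28), (8, 14, 14), (25, 25, 27), (56, 58, 56), (50, 51, 51), (34, 28, 32), (26, 24, 22), (25, 21, 21), (30, 48, 69), (46, 53, 67), (66, 67, 72), (67, 68, 72), (68, 68, 68), (24, 36, 55), (26, 38, 58), (19, 31, 53), (22, 33, 57), (27, 37, 58), (91, 92, 93), (111, 113, 115), (112, 113, 116), (102, 102, 105)]
285 [(21, 31, 26), (47, 41, 30), (28, 30, 23), (22, 24, 28), (209, 184, 136), (218, 192, 145), (202, 179, 135), (187, 164, 126), (178, 155, 121), (168, 147, 113), (147, 130, 105), (32, 44, 63), (28, 41, 62), (27, 37, 58), (24, 37, 56), (18, 36, 56), (24, 37, 55), (24, 34, 58), (23, 38, 58), (16, 27, 53), (28, 38, 57), (96, 97, 100), (115, 115, 116), (113, 113, 115)]
```

```bash
python3 -m crank '[{"rx":0,"ry":0,"rz":0,"x":2,"y":2.3,"z":0,"gripper":0},{"rx":0,"ry":0,"rz":0,"x":0,"y":0,"z":20,"gripper":0},{"rx":0,"ry":0,"rz":0,"x":0,"y":0,"z":25,"gripper":0},{"rx":0,"ry":0,"rz":0,"x":0,"y":0,"z":20,"gripper":0},{"rx":0,"ry":0,"rz":0,"x":0,"y":0,"z":11,"gripper":0},{"rx":0,"ry":0,"rz":0,"x":0,"y":0,"z":0,"gripper":0}]'; python3 - <<'E'
from h import *
s=snap('wrist','w7.png'); im=s['image'].astype(int); g=im.sum(2)//3
st=r.get_state(); tp=st['tool_pos']; Rt=R.from_euler('xyz',st['eef_rot']).as_matrix()
b=im[:,:,2]-im[:,:,0]
print('blue rows',np.where((b[:,322:328]>25).any(1))[0][:2])
p=[506.5,-97.8,.1753]; Rc=R.from_euler('z',p[2]).as_matrix(); W=lambda M:np.atleast_2d(M)@Rc.T+[p[0],p[1],0]
print('TCP in case',(tp-[p[0],p[1],0])@Rc, st['contact_force'])
print('pred panel far end top/bottom',proj(s,np.array([[114,0,-31],[114,0,59]])@Rt.T+tp).round(1).tolist())
print('left guide mouth',proj(s,W([[-59,73.5,98],[-41,73.5,98],[-59,64,98],[-41,64,98]])).round(1).tolist(),'wall corners',proj(s,W([[-63,76.5,98],[63,76.5,98],[63,-76.5,98],[-63,-76.5,98]])).round(1).tolist())
for c in (370,400): print('col',c,[(i,int(g[i,c])) for i in range(20,60,2)])
for y in range(0,70,4): print(y,'c305-350',g[y,305:350].tolist())
E
```

```text
time: 18.2
tool_pos: [464.5, -150.7, 169.7]
eef_rot: [-3.141, -0.002, 1.744]
contact_force: [-0.0, -0.0, -1.6]
finger_gap: 3.8
grasp_force: 30.0
blue rows [7 8]
TCP in case [-50.28520569 -44.91644391 170.39548595] [-0.53662344 -0.28334322 -1.66206632]
pred panel far end top/bottom [[325.1, 6.8], [325.3, 55.0]]
left guide mouth [[312.7, 52.7], [337.9, 52.6], [312.8, 66.8], [337.8, 66.7]] wall corners [[307.0, 48.2], [482.9, 49.0], [462.9, 249.5], [309.8, 250.1]]
col 370 [(20, 207), (22, 206), (24, 207), (26, 208), (28, 209), (30, 208), (32, 208), (34, 210), (36, 210), (38, 210), (40, 209), (42, 209), (44, 209), (46, 210), (48, 209), (50, 210), (52, 209), (54, 252), (56, 255), (58, 133)]
col 400 [(20, 208), (22, 208), (24, 209), (26, 209), (28, 208), (30, 209), (32, 209), (34, 209), (36, 209), (38, 210), (40, 210), (42, 210), (44, 210), (46, 210), (48, 210), (50, 210), (52, 208), (54, 247), (56, 255), (58, 183)]
0 c305-350 [212, 211, 212, 210, 211, 212, 214, 215, 215, 215, 216, 215, 214, 215, 214, 213, 212, 213, 211, 211, 211, 211, 211, 210, 211, 210, 210, 211, 210, 210, 210, 211, 212,
[... 3284 characters left out ...]
, 129, 147, 177, 177, 176, 185, 248, 255, 255, 255, 255, 255, 255, 255, 255, 255, 255, 255, 255, 255, 255]
60 c305-350 [212, 213, 205, 123, 36, 26, 30, 32, 14, 14, 25, 39, 57, 64, 68, 68, 61, 76, 84, 108, 139, 141, 146, 141, 118, 82, 64, 62, 62, 50, 31, 15, 10, 15, 26, 37, 33, 36, 48, 70, 75, 74, 72, 70, 66]
64 c305-350 [121, 164, 204, 120, 24, 13, 14, 13, 15, 17, 17, 11, 10, 14, 18, 25, 50, 70, 74, 74, 109, 145, 146, 142, 109, 38, 8, 8, 9, 9, 15, 12, 11, 22, 31, 35, 35, 39, 60, 74, 75, 74, 73, 72, 74]
68 c305-350 [120, 119, 108, 56, 12, 13, 11, 15, 9, 11, 11, 11, 14, 13, 17, 28, 50, 70, 74, 73, 75, 73, 72, 73, 56, 29, 12, 11, 6, 12, 9, 13, 15, 23, 32, 38, 34, 38, 57, 73, 75, 74, 76, 72, 76]
```

```bash
python3 - <<'E'
from h import *
g=cv2.imread('pics/w7.png').astype(int).sum(2)//3
for c in (370,400,440,455): print(c,'L',g[48:64,c].tolist(),'R240-',g[240:262,c].tolist())
for y in (80,150,220): print(y,'rear',g[y,455:490].tolist())
print('right front'); 
for y in range(222,262,3): print(y,g[y,303:350].tolist())
E
```

```text
370 L [209, 210, 210, 210, 209, 202, 252, 254, 255, 255, 133, 69, 75, 77, 75, 73] R240- [75, 74, 77, 76, 74, 73, 72, 74, 73, 69, 98, 218, 255, 255, 235, 211, 211, 211, 212, 212, 213, 214]
400 L [210, 209, 210, 209, 208, 203, 247, 254, 255, 255, 183, 79, 74, 76, 77, 74] R240- [76, 75, 78, 76, 79, 74, 75, 74, 73, 73, 121, 240, 255, 254, 237, 217, 216, 218, 217, 216, 217, 219]
440 L [210, 211, 209, 210, 210, 206, 227, 254, 255, 255, 243, 95, 67, 74, 76, 76] R240- [75, 77, 77, 81, 78, 79, 73, 76, 75, 76, 131, 243, 255, 255, 228, 93, 17, 8, 8, 13, 12, 11]
455 L [209, 209, 209, 209, 209, 207, 207, 253, 255, 255, 254, 109, 68, 73, 74, 77] R240- [9, 5, 6, 9, 9, 10, 12, 10, 28, 61, 131, 244, 255, 255, 225, 91, 71, 85, 100, 106, 104, 99]
80 rear [7, 11, 5, 9, 9, 10, 8, 11, 8, 7, 12, 7, 8, 10, 9, 7, 7, 7, 13, 33, 54, 61, 147, 210, 210, 209, 208, 209, 208, 209, 208, 209, 209, 209, 208]
150 rear [7, 10, 6, 10, 9, 8, 9, 6, 12, 7, 9, 8, 23, 44, 58, 143, 203, 212, 211, 210, 208, 210, 209, 210, 209, 208, 208, 208, 208, 208, 207, 209, 208, 209, 208]
220 rear [10, 11, 8, 12, 15, 27, 41, 58, 151, 214, 2
[... 2151 characters left out ...]
17, 13, 32, 48, 47, 49, 46, 48, 45, 49, 34, 12, 15, 45, 71, 75, 73, 73, 72, 73, 73, 74, 71, 75, 76, 78, 75, 76, 76, 78, 76]
255 [73, 73, 74, 74, 72, 73, 72, 72, 71, 72, 73, 73, 73, 72, 70, 45, 13, 8, 28, 49, 48, 48, 49, 47, 50, 46, 37, 14, 13, 37, 64, 75, 74, 72, 74, 72, 75, 74, 72, 70, 73, 73, 73, 75, 75, 79, 75]
258 [73, 72, 73, 72, 72, 73, 73, 71, 75, 75, 74, 74, 74, 75, 66, 43, 14, 14, 30, 48, 46, 47, 51, 48, 49, 46, 35, 13, 14, 36, 60, 72, 71, 72, 72, 74, 74, 74, 72, 72, 74, 71, 73, 72, 73, 75, 78]
261 [74, 73, 74, 74, 73, 74, 72, 74, 73, 73, 74, 73, 77, 72, 64, 32, 13, 10, 30, 49, 48, 48, 46, 46, 48, 47, 34, 14, 9, 28, 54, 72, 75, 72, 74, 73, 74, 72, 73, 73, 72, 74, 73, 73, 72, 75, 72]
```

```bash
cat > m.py <<'E'
from h import *
s=snap('wrist'); im=s['image'].astype(int); g=im.sum(2)/3; st=r.get_state(); tp=st['tool_pos']; Rt=R.from_euler('xyz',st['eef_rot']).as_matrix()
def edge(v,lo,hi,rev=False): # subpixel position of first white rim (>232)
    i=range(lo,hi) if not rev else range(hi-1,lo,-1)
    for k in i:
        if v[k]>232: return k
L=np.median([edge(g[:,c],20,100) for c in (370,385,400,415)]); Rr=np.median([edge(g[:,c],200,300,True) for c in (370,385,400,415)])
print('L,R rim',L,Rr)
def rear(y):
    v=g[y]; k=[k for k in range(400,600) if v[k]<100 and v[k+3]>190 and v[k+4]>190]; return k[-1]+1.5 if k else None
b=im[:,:,2]-im[:,:,0]; e=np.where((b[:,322:328]>25).any(1))[0][0]
ys=[100,140,180]; xr=[rear(y) for y in ys]; print('rear',xr,'panel end row',e)
k=np.polyfit(ys,xr,1); fl=[c for c in range(270,330) if g[int(L)+1,c]>232][0]
q=np.array([[fl,L],[np.polyval(k,L),L],[np.polyval(k,Rr+1),Rr+1]])-[0.5,0.2]
p,er=fit([(s,[[-63,76.5,98],[63,76.5,98],[63,-76.5,98]],q)],[506,-101,.175]); print('case',p,er.round(1).tolist())
Rc=R.from_euler('z',p[2]).as_matrix(); pe=onz(s,[[325.2,e],[325.2,100],[325.2,200]],tp[2]+31)
print('panel end in case',((pe-[p[0],p[1],0])@Rc).round(1).tolist(),'TCP',((tp-[p[0],p[1],0])@Rc).round(1),'yaw err',(Rc.T@Rt)[0,0].round(4),tp,st['contact_force'].round(1))
E
python3 m.py; python3 m.py
```

```text
L,R rim 54.0 253.0
rear [475.5, 584.5, 466.5] panel end row 7
case [ 5.33786711e+02 -9.66386588e+01  1.85804814e-01] [[36.9, 0.6], [-0.7, 0.0], [-0.6, -1.8]]
panel end in case [[-76.1, 73.4, 201.7], [-76.6, 37.4, 201.7], [-77.1, -6.1, 201.7]] TCP [-77.7 -40.6 170.7] yaw err 0.0128 [ 464.96499646 -150.90022283  170.72641993] [ 0.5  0.7 -1.1]
L,R rim 54.0 253.0
rear [474.5, 584.5, 466.5] panel end row 7
case [ 5.33829688e+02 -9.68505080e+01  1.91213837e-01] [[36.1, 1.3], [-0.3, -0.2], [-1.6, -2.3]]
panel end in case [[-75.6, 74.0, 201.8], [-76.3, 38.0, 201.8], [-77.1, -5.6, 201.8]] TCP [-77.8 -40.  170.8] yaw err 0.0182 [ 464.99922988 -150.90461457  170.79821219] [ 0.7 -0.4 -1.3]
```

```bash
sed -i 's/k\[-1\]+1.5/k[0]+1.5/' m.py; python3 m.py
```

```text
L,R rim 54.0 253.0
rear [473.5, 408.5, 422.5] panel end row 7
case [ 5.05207902e+02 -1.01202189e+02  1.49026677e-01] [[0.1, -3.6], [-8.1, 2.1], [94.8, 0.1]]
panel end in case [[-49.7, 70.8, 201.7], [-48.8, 34.8, 201.7], [-47.8, -8.9, 201.7]] TCP [-47.2 -43.2 170.7] yaw err -0.024 [ 464.95584522 -150.90016939  170.74201535] [-0.3 -0.  -1.5]
```

```bash
sed -i 's/range(400,600)/range(445,500)/' m.py; python3 m.py
```

```text
L,R rim 54.0 253.0
rear [473.5, 469.5, 465.5] panel end row 7
case [ 5.04911642e+02 -1.02107348e+02  1.70538012e-01] [[-2.8, -0.4], [0.8, 1.3], [0.4, -0.5]]
panel end in case [[-47.7, 72.7, 201.7], [-47.7, 36.6, 201.7], [-47.5, -7.0, 201.7]] TCP [-47.7 -41.3 170.7] yaw err -0.0024 [ 464.92153639 -150.91422466  170.6829106 ] [ 0.3 -0.4 -1.1]
```

```bash
python3 -m crank '[{"rx":0,"ry":0,"rz":0,"x":-2.5,"y":0,"z":0,"gripper":0},{"rx":0,"ry":0,"rz":0,"x":0,"y":0,"z":5,"gripper":0},{"rx":0,"ry":0,"rz":0,"x":0,"y":0,"z":5,"gripper":0},{"rx":0,"ry":0,"rz":0,"x":0,"y":0,"z":5,"gripper":0},{"rx":0,"ry":0,"rz":0,"x":0,"y":0,"z":0,"gripper":0}]'; python3 -m crank '[{"rx":0,"ry":0,"rz":0,"x":0,"y":0,"z":3,"gripper":0},{"rx":0,"ry":0,"rz":0,"x":0,"y":0,"z":3,"gripper":0},{"rx":0,"ry":0,"rz":0,"x":0,"y":0,"z":0,"gripper":0}]'; python3 m.py
```

```text
time: 19.08
tool_pos: [464.9, -153.1, 154.5]
eef_rot: [-3.141, -0.002, 1.744]
contact_force: [-0.1, 0.3, -1.1]
finger_gap: 3.9
grasp_force: 30.0
time: 19.45
tool_pos: [465.0, -153.1, 148.8]
eef_rot: [-3.141, -0.002, 1.744]
contact_force: [0.4, 0.0, -1.7]
finger_gap: 3.5
grasp_force: 30.0
L,R rim 42.5 261.0
rear [488.5, 484.5, 479.5] panel end row 7
case [ 5.04834171e+02 -1.01709975e+02  1.70056979e-01] [[-3.2, -0.6], [0.5, 1.5], [0.7, -0.2]]
panel end in case [[-48.1, 69.9, 179.9], [-48.0, 33.9, 179.9], [-47.9, -9.6, 179.9]] TCP [-48.  -44.  148.9] yaw err -0.0029 [ 465.02269604 -153.21342303  148.92931304] [ 0.3  0.3 -1.3]
```

```bash
python3 -m crank '[{"rx":0,"ry":0,"rz":0,"x":0,"y":0,"z":3,"gripper":0},{"rx":0,"ry":0,"rz":0,"x":0,"y":0,"z":3,"gripper":0},{"rx":0,"ry":0,"rz":0,"x":0,"y":0,"z":0,"gripper":0}]'|egrep 'pos|con';  python3 -m crank '[{"rx":0,"ry":0,"rz":0,"x":0,"y":0,"z":3,"gripper":0},{"rx":0,"ry":0,"rz":0,"x":0,"y":0,"z":3,"gripper":0},{"rx":0,"ry":0,"rz":0,"x":0,"y":0,"z":0,"gripper":0}]'|egrep 'pos|con'
```

```text
tool_pos: [464.9, -153.2, 142.7]
contact_force: [-0.2, 0.8, -0.9]
tool_pos: [464.9, -153.2, 136.7]
contact_force: [-0.6, -0.3, -2.1]
```

```bash
python3 -m crank '[{"rx":0,"ry":0,"rz":0,"x":0,"y":0,"z":3,"gripper":0},{"rx":0,"ry":0,"rz":0,"x":0,"y":0,"z":3,"gripper":0},{"rx":0,"ry":0,"rz":0,"x":0,"y":0,"z":3,"gripper":0}]'|egrep 'pos|con'
```

```text
tool_pos: [465.0, -153.2, 127.7]
contact_force: [-0.3, -0.4, -2.4]
```

```bash
python3 -m crank '[{"rx":0,"ry":0,"rz":0,"x":0,"y":0,"z":4,"gripper":0},{"rx":0,"ry":0,"rz":0,"x":0,"y":0,"z":4,"gripper":0},{"rx":0,"ry":0,"rz":0,"x":0,"y":0,"z":4,"gripper":0},{"rx":0,"ry":0,"rz":0,"x":0,"y":0,"z":4,"gripper":0}]'|egrep 'pos|con'
```

```text
tool_pos: [465.0, -153.1, 111.7]
contact_force: [-0.9, 0.5, -2.3]
```

```bash
python3 -m crank '[{"rx":0,"ry":0,"rz":0,"x":0,"y":0,"z":4,"gripper":0},{"rx":0,"ry":0,"rz":0,"x":0,"y":0,"z":4,"gripper":0},{"rx":0,"ry":0,"rz":0,"x":0,"y":0,"z":4,"gripper":0},{"rx":0,"ry":0,"rz":0,"x":0,"y":0,"z":4,"gripper":0},{"rx":0,"ry":0,"rz":0,"x":0,"y":0,"z":4,"gripper":0}]'|egrep 'pos|con'
```

```text
tool_pos: [465.1, -153.1, 91.7]
contact_force: [0.8, -0.8, -1.4]
```

```bash
python3 -m crank '[{"rx":0,"ry":0,"rz":0,"x":0,"y":0,"z":4,"gripper":0},{"rx":0,"ry":0,"rz":0,"x":0,"y":0,"z":4,"gripper":0},{"rx":0,"ry":0,"rz":0,"x":0,"y":0,"z":4,"gripper":0},{"rx":0,"ry":0,"rz":0,"x":0,"y":0,"z":4,"gripper":0},{"rx":0,"ry":0,"rz":0,"x":0,"y":0,"z":0,"gripper":0}]'|egrep 'pos|con|rot'
```

```text
tool_pos: [464.9, -153.0, 75.7]
eef_rot: [-3.141, -0.002, 1.744]
contact_force: [0.1, 0.1, -1.3]
```

```bash
python3 -m crank '[{"rx":0,"ry":0,"rz":0,"x":0,"y":0,"z":2.5,"gripper":0},{"rx":0,"ry":0,"rz":0,"x":0,"y":0,"z":2.5,"gripper":0},{"rx":0,"ry":0,"rz":0,"x":0,"y":0,"z":1.5,"gripper":0},{"rx":0,"ry":0,"rz":0,"x":0,"y":0,"z":0,"gripper":0}]'|egrep 'pos|con';python3 -m crank '[{"rx":0,"ry":0,"rz":0,"x":0,"y":0,"z":0.7,"gripper":0},{"rx":0,"ry":0,"rz":0,"x":0,"y":0,"z":0.7,"gripper":0},{"rx":0,"ry":0,"rz":0,"x":0,"y":0,"z":0,"gripper":0}]'|egrep 'pos|con'
```

```text
tool_pos: [465.0, -153.1, 69.4]
contact_force: [0.1, -0.1, -1.6]
tool_pos: [465.0, -153.0, 68.1]
contact_force: [-0.1, -0.8, -1.8]
```

```bash
python3 -m crank '[{"rx":0,"ry":0,"rz":0,"x":0,"y":0,"z":0.7,"gripper":0},{"rx":0,"ry":0,"rz":0,"x":0,"y":0,"z":0,"gripper":0}]'|egrep 'pos|con|time'
```

```text
time: 23.5
tool_pos: [465.3, -153.1, 67.8]
contact_force: [-1.4, 1.3, 4.9]
```

```bash
python3 -m crank '[{"rx":0,"ry":0,"rz":0,"x":0,"y":0,"z":0,"gripper":25},{"rx":0,"ry":0,"rz":0,"x":0,"y":0,"z":0,"gripper":25},{"rx":0,"ry":0,"rz":0,"x":0,"y":0,"z":0,"gripper":25},{"rx":0,"ry":0,"rz":0,"x":0,"y":0,"z":-5,"gripper":25},{"rx":0,"ry":0,"rz":0,"x":0,"y":0,"z":-15,"gripper":25},{"rx":0,"ry":0,"rz":0,"x":0,"y":0,"z":-30,"gripper":25},{"rx":0,"ry":0,"rz":0,"x":0,"y":0,"z":-40,"gripper":25},{"rx":0,"ry":0,"rz":0,"x":0,"y":0,"z":-40,"gripper":25},{"rx":0,"ry":0,"rz":0,"x":0,"y":0,"z":-30,"gripper":25},{"rx":0,"ry":0,"rz":0,"x":0,"y":0,"z":0,"gripper":25},{"rx":0,"ry":0,"rz":0,"x":0,"y":0,"z":0,"gripper":25}]'; python3 m.py; python3 - <<'E'
from h import *
s=snap('wrist','w8.png'); im=s['image'].astype(int); b=im[:,:,2]-im[:,:,0]
p=[504.85,-101.9,.1705]; Rc=R.from_euler('z',p[2]).as_matrix()
m=(b>25).astype(np.uint8); w=np.zeros_like(m); w[40:260,300:350]=m[40:260,300:350]
ys,xs=np.where(w); print('blue',ys.min(),ys.max(),xs.min(),xs.max(),len(ys))
for y in range(50,240,15): x=np.where(w[y])[0]; print(y,(x.min(),x.max()) if len(x) else None,end=' ')
print()
for z in (90,98,105): print(z,'pred top edge',proj(s,np.array([[-50,70,z],[-50,-70,z]])@Rc.T+[p[0],p[1],0]).round(1).tolist())
t=snap('top','t8.png'); s2=snap('scene','s8.png')
for n_ in ('panel_a_center',):
    for c in ('top','scene'): print(c,[(np.round(d['extent']),round(d['score'],2)) for d in r.find_in(n_,c)[:3]])
E
```

```text
time: 24.88
tool_pos: [464.8, -153.2, 227.1]
eef_rot: [-3.141, -0.002, 1.744]
contact_force: [-0.1, -0.5, 0.0]
finger_gap: 23.6
grasp_force: 0.0
L,R rim 65.0 228.5
rear [446.5, None, 499.5] panel end row 71
blue 71 222 324 329 661
50 None 65 None 80 (np.int64(324), np.int64(328)) 95 (np.int64(324), np.int64(328)) 110 (np.int64(325), np.int64(328)) 125 (np.int64(325), np.int64(328)) 140 (np.int64(324), np.int64(328)) 155 (np.int64(324), np.int64(328)) 170 (np.int64(324), np.int64(328)) 185 (np.int64(325), np.int64(327)) 200 (np.int64(325), np.int64(328)) 215 (np.int64(325), np.int64(328)) 230 None 
90 pred top edge [[323.6, 73.8], [323.4, 220.7]]
98 pred top edge [[323.5, 72.4], [323.3, 223.0]]
105 pred top edge [[323.4, 71.1], [323.3, 225.2]]
top [(array([312., 246., 341., 254.]), 0.54)]
scene [(array([254., 214., 293., 258.]), 0.9)]Traceback (most recent call last):
  File "m.py", line 13, in <module>
    k=np.polyfit(ys,xr,1); fl=[c for c in range(270,330) if g[int(L)+1,c]>232][0]
    y = NX.asarray(y) + 0.0
        ~~~~~~~~~~~~~~^~~~~
TypeError: unsupported operand type(s) for +: 'NoneType' and 'float'
```

```bash
python3 - <<'E'
import cv2,numpy as np
for f in ('top0','t8','scene0','s8'):
    im=cv2.imread(f'pics/{f}.png').astype(int); b=(im[:,:,0]-im[:,:,2]>40)
    y0,y1,x0,x1=(190,265,195,260) if f[0]=='t' else (140,200,200,262)
    ys,xs=np.where(b[y0:y1,x0:x1]); print(f,len(ys),xs.min()+x0,xs.max()+x0,ys.min()+y0,ys.max()+y0)
E
```

```text
top0 1071 205 229 199 253
t8 991 206 229 199 253
scene0 226 206 249 143 173
s8 172 206 249 146 175
```

The remaining three panels are still in their places, and the fitted panel is centred, level with the case walls and released, so I'm handing the job in.

```bash
python3 -c "
from workcell import r
print(r.job_done())"
```

```text
the job is handed in; nothing more can be done
None
```

The top blue panel is in the case guides, down on the floor and released. In the last pictures it sits centred and level with the walls, and the other three panels are still in their pack; I handed the job in about 25 s into the 58 s allowed, and no verdict came back.

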